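# Load the vial rack and hold the sampler's draw slide at its mark

### The job

Load the sampler: slide the rack of vials into the loading dock, under the rails' lips, until it is fully home against the back, with all its vials still standing in their cells. Then pull the spring-return draw slide on the deck out until its grip is in line with the black pointer, and finish while holding it there in the gripper, since it springs back when let go. Carry the rack upright, leave the slide at rest until the rack is home, and leave the bottle, the beaker and the tip box where they are.

Things in the scene. Friction and masses are not known exactly. Their poses are not given: they have to be found in the camera images.
- rack: Grey plastic vial rack, origin under its centre: base plate 150 (x) x 90 (y) x 6, its edges a flange 10 wider than the cells on each long side. At each end a block of 2 x 3 square cells, 70 wide, tops 34 above the bench; 54 free between the blocks, around the handle. x along its length, z up. Either end may go in first. Loaded 0.3 to 0.55 kg. (Sizes in mm.)
- rack_handle (a point): Point in the rack's upright carrying handle, on the rack's centre, 75 above its underside; axes as the rack's. The handle is a block 30 (x) x 14 (y), rising from the base plate to 96 above the bench. (Sizes in mm.)
- sampler: Low white bench instrument, the dock rails grey, fixed to the bench; x points to its back. Housing 80 high and 90 deep at the back; in front of that, the loading dock on the left (+y), a flat deck 125 wide, top 45 above the bench, on the right. The deck's left side is 75 right of the dock's middle. (Sizes in mm.)
- dock_seat (a point): On the bench, where the rack's centre belongs when fully home; x points into the dock along the rails. Open top, the bench is its floor. Rails from 45 before to 75 beyond this point, 96 apart inside, 18 high, with lips over the flange (underside 12 high, 79 between lips): slide in from the mouth. The stop is the housing, 75 beyond this point. (Sizes in mm.)
- dock_mouth (a point): Centre of the dock's mouth at bench height, 70 before dock_seat; same axes. From here two slanted guides, 18 high, narrow from about 124 to the rails' 96. (Sizes in mm.)
- slide_grip (a point): Middle of the draw slide's grip, 78 above the bench: grey upright block 18 (x, the travel) x 26, top 97 above the bench, on a foot 36 x 40 x 6 on the deck; it runs in a dark slot 140 right of the dock's middle. x points to the housing, whose front is 75 beyond the grip at rest; pull along -x. A small finger 3 wide on the foot's right side shows the centre. (Sizes in mm.)
- draw_slide (a joint): How far the draw slide is pulled from rest, m: 0 at rest, 0.07 at the end stop, growing along -x of slide_grip. A spring pulls it back: about 2.2 N at rest plus 1.1 N per 10 mm, friction 0.3 N; let go, it returns to 0.
- mark_tip (a point): The mark: tip of a small black pointer clip, 10 x 19 x 6, fixed on the deck 28 right of the slot's middle, pointing left, 28 to 52 along -x from the grip's rest position; the point is on its top, 51 above the bench. Axes as slide_grip's: the slide is at the mark when slide_grip and mark_tip agree along x (the foot's finger meets the pointer's tip). (Sizes in mm.)
- vial0_c (a point): Centre of a loose capped glass vial (diameter 15, 46 high, z up) that stands in a rack cell 18 to 19 wide, at about (39, -22) from the rack's centre in the rack's axes; its foot is on the rack's base plate. (Sizes in mm.)
- vial1_c (a point): Centre of a loose capped glass vial (diameter 15, 46 high, z up) that stands in a rack cell 18 to 19 wide, at about (39, 22) from the rack's centre in the rack's axes; its foot is on the rack's base plate. (Sizes in mm.)
- vial2_c (a point): Centre of a loose capped glass vial (diameter 15, 46 high, z up) that stands in a rack cell 18 to 19 wide, at about (60, 0) from the rack's centre in the rack's axes; its foot is on the rack's base plate. (Sizes in mm.)
- vial3_c (a point): Centre of a loose capped glass vial (diameter 15, 46 high, z up) that stands in a rack cell 18 to 19 wide, at about (-60, 0) from the rack's centre in the rack's axes; its foot is on the rack's base plate. (Sizes in mm.)
- vial4_c (a point): Centre of a loose capped glass vial (diameter 15, 46 high, z up) that stands in a rack cell 18 to 19 wide, at about (-39, -22) from the rack's centre in the rack's axes; its foot is on the rack's base plate. (Sizes in mm.)
- vial5_c (a point): Centre of a loose capped glass vial (diameter 15, 46 high, z up) that stands in a rack cell 18 to 19 wide, at about (-39, 22) from the rack's centre in the rack's axes; its foot is on the rack's base plate. (Sizes in mm.)
- bottle_c (a point): Bystander: centre of a white reagent bottle, diameter 66, 130 high, standing on the bench. (Sizes in mm.)
- beaker_c (a point): Bystander: centre of a glass beaker, diameter 68, 85 high, standing on the bench. (Sizes in mm.)
- tipbox_c (a point): Bystander: centre of a pipette-tip box, 90 x 120 x 57, on the bench. (Sizes in mm.)

How it is judged:
By the outcome, as a careful person would: the job done as asked, in the order asked, and still so for the second after the job is handed in, while the arm keeps its last pose, push and grip.
It also fails if it takes over 58 s, if anything falls off the work surface, if the arm or the gripper's body presses on something with over 40 N, if the wrist force passes 120 N, or if a joint passes its speed limit or range.

### The arm

A 6-joint arm with a two-finger parallel gripper is mounted at the origin on the work surface. World frame = base frame: x ahead of the robot, y to its left, z up, the work surface at z = 0. Lengths are in m, angles in rad, forces in N, time in s.
With the tool pointing down it reaches from about 0.35 to 0.775 m from the base axis. Payload 7.3 kg.
Tool frame: the origin (TCP) lies midway between the tips of the shut fingers; the grasp point (between the pads) lies 19 mm behind it; z points along the fingers, y is the direction in which the jaws open and shut (so a half turn about z gives the same grasp; the last joint's range is limited). The gripper opens to 92 mm and grips with 3 to 60 N. Pads are 19 mm wide; open, the fingers measure 130 mm over their backs; the gripper's body (75 mm by 190 mm) begins 47 mm behind the grasp point.
Start: joints at [-1.489, 0.342, 1.524, -0, 1.275, -0.146], TCP at [0.119, -0.511, 0.227] pointing down, gripper open.
Joint ranges: [-2.53, 2.53], [-0.77, 2.02], [0.04, 2.7], [-1, 4.14], [0.28, 2.66], [-3.11, 3.11]. Speed limits (rad/s): [2.57, 2.57, 3.14, 3.14, 3.14, 3.14].

### API

Orientations are given as [roll, pitch, yaw] about the fixed x, y, z axes, in that order (R = Rz(yaw) Ry(pitch) Rx(roll)).
In Python, from cell import robot gives the robot as it stands.
- The arm moves only by the tool step_arm, never from a script. Its argument "moves" is a list that holds one entry, the list of rows, each a list of 4 numbers: the shift along the tool's x, y, z in m, then the turn about the tool's z in rad. In form: [[[dx, dy, dz, roll], ...]]. A call has 1 to 8 rows; each row shifts and turns the commanded pose from where the row before left it, along the tool's axes as they then stand; what a row does not reach is not made up. A row lasts 1/12 s, in which the tool goes at most 41.7 mm and 7.16 degrees, less where a joint would pass 70% of its speed; a pose out of reach is approached as far as the arm can. A call with a gripper value outside its range is refused whole. "hand" is the opening, from 0 (shut) to 1 (fully open), set as the call begins (left out, the last holds). The fingers move at their own pace and stop on an object; "force" is the grip in N (left out, the last holds). Time passes only in rows, so rows that do not move let the fingers close. It gives the time, the measured TCP pose, the force and the opening at its end, in the units of the state.
- robot.observe(): the state, without advancing time (a new reading comes with each control period).
- robot.read_camera(name): name is "scene" or "top" or "wrist"; returns a dict with "frame" (400x640x3 uint8, red, green, blue), "fovy" (degrees; the focal length in pixels is half the picture's height over the tangent of half this angle, whatever the lens; pixels are square), "cx", "cy" (the principal point, pixels), "k1" (the pictures are not rectified: a ray, as slopes to the right and down, at radius r is drawn at 1 + k1 r^2 times it, then the intrinsics apply), "R" (3x3) and "t" (3): a world point X has camera coordinates R X + t. Camera axes: x right, y down, z forward; pixel columns grow to the right and rows downward; lengths in m; the calibration is good to about 2 mm. A picture is of the moment at which its call begins. There is no depth.
- robot.hand_in(): hands the job in, once; it reports no verdict.
The state is a dict: "time": time; "qpos": joint angles; "qvel": joint speeds; "joint_efforts": joint torques, N m; "tool_pos": TCP position; "tool_rot": TCP orientation; "contact_force": force on the tool from outside, world axes, zero at the start; "torque": the same for the moment, N m; "opening": finger opening in m.
Only numpy, scipy, OpenCV 4.12 (cv2) and the standard library are available. Lean on these libraries where they do the work, as an engineer would, in place of code of your own. Each camera call takes 0.05 s, during which the arm holds its last target.

## Working session

There is one attempt and no reset: what is moved stays moved. The work goes in short steps, Python scripts to look and compute and a tool call to move; the robot and the scene stay as the last step left them, time stands still between calls to the robot, and variables do not carry over. Pictures are saved under pics/ and viewed, and the job is handed in when it is done.

Besides the shell and the picture viewer there is one more tool, called after "Call:" in YAML: its name, and indented under it one key for each argument. step_arm: Moves the arm, as the interface text tells. Its arguments: {"type":"object","properties":{"moves":{"type":"array","items":{"type":"array","items":{"type":"array","items":{"type":"number"}}}},"hand":{"type":"number"},"force":{"type":"number"}},"required":["moves"]}

```bash
ls; mkdir -p pics; cat > h.py <<'E'
import numpy as np, cv2, pickle
from cell import robot
def snap(name,tag):
    c=robot.read_camera(name); cv2.imwrite(f'pics/{tag}.png',c['frame'][:,:,::-1]); pickle.dump(c,open(f'pics/{tag}.pkl','wb')); return c
def load(tag): return pickle.load(open(f'pics/{tag}.pkl','rb'))
def K(c):
    f=200/np.tan(np.radians(c['fovy'])/2); return f
def proj(c,X):
    X=np.atleast_2d(X); p=X@np.array(c['R']).T+c['t']; s=p[:,:2]/p[:,2:]; r2=(s**2).sum(1,keepdims=True)
    return s*(1+c['k1']*r2)*K(c)+[c['cx'],c['cy']]
def unproj(c,uv,z):
    uv=np.atleast_2d(uv).astype(float); d=(uv-[c['cx'],c['cy']])/K(c); s=d.copy()
    for _ in range(50): s=d/(1+c['k1']*(s**2).sum(1,keepdims=True))
    R=np.array(c['R']); C=-R.T@np.array(c['t']); w=np.c_[s,np.ones(len(s))]@R
    z=np.broadcast_to(z,len(s)); return C+w*((z-C[2])/w[:,2])[:,None]
def crop(tag,x0,y0,x1,y1,k,out):
    im=cv2.imread(f'pics/{tag}.png')[y0:y1,x0:x1]; cv2.imwrite(f'pics/{out}.png',cv2.resize(im,None,fx=k,fy=k,interpolation=cv2.INTER_CUBIC))
E
python3 - <<'E'
from h import *
for n in ['scene','top','wrist']:
    c=snap(n,n+'0'); print(n,c['fovy'],c['cx'],c['cy'],c['k1'],(-np.array(c['R']).T@c['t']).round(3), np.array(c['R']).round(2).tolist())
print(robot.observe())
E
```

```text
pics
scene 48.96324432982321 320.6841957528521 201.43270832858175 -0.018381606143571733 [ 0.934 -0.409  0.987] [[0.72, 0.69, -0.01], [0.59, -0.62, -0.53], [-0.37, 0.37, -0.85]]
top 57.85350971043977 314.9400817942431 205.12133378463338 -0.06907316145236851 [ 0.484 -0.01   1.17 ] [[0.02, -1.0, -0.01], [-1.0, -0.02, -0.05], [0.05, 0.01, -1.0]]
wrist 71.91809805546374 320.10450942075335 193.81107618149937 -0.03739842012502875 [ 0.195 -0.494  0.385] [[0.23, -0.97, -0.0], [-0.93, -0.22, 0.29], [-0.28, -0.06, -0.96]]
{'time': 0.15, 'qpos': array([-1.48898012e+00,  3.42563832e-01,  1.52478741e+00, -5.34455644e-05,
        1.27537997e+00, -1.46021192e-01]), 'qvel': array([-1.51812312e-03, -2.14507758e-03, -2.26205803e-03,  1.46433173e-03,
       -2.57779623e-04, -4.91566611e-05]), 'joint_efforts': array([ 2.47944925e-03, -4.31465793e+01, -2.44355196e+01,  7.17873126e-02,
        5.36686415e-02, -8.70640861e-05]), 'tool_pos': array([ 0.11855275, -0.51113452,  0.22620756]), 'tool_rot': array([-3.14045878e+00, -1.15093712e-04,  2.27852925e-01]), 'contact_force': array([ 0.53658931, -0.85829398,  0.44386408]), 'torque': array([ 0.00144743, -0.06293291, -0.00515406]), 'opening': 0.09149457056085572}
```

View pics/top0.png

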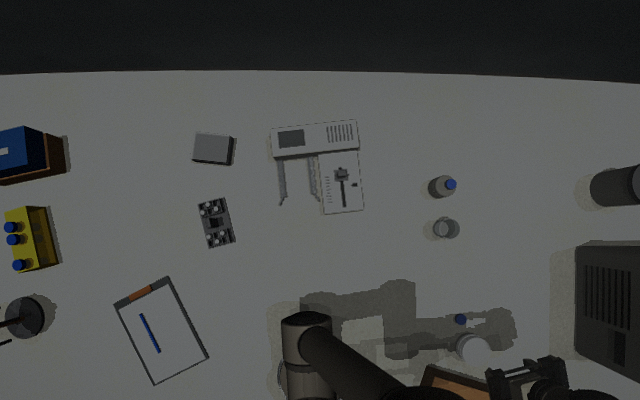

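View pics/scene0.png

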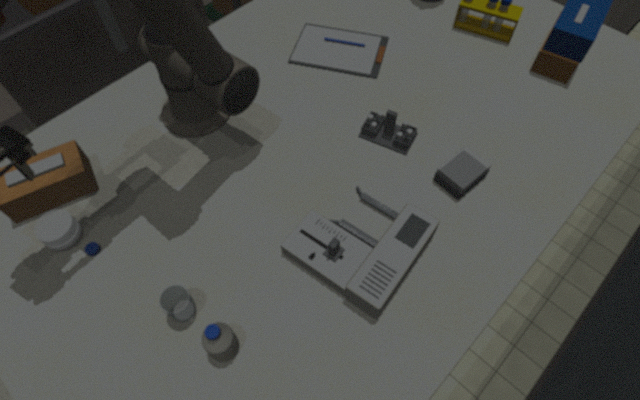

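View pics/wrist0.png

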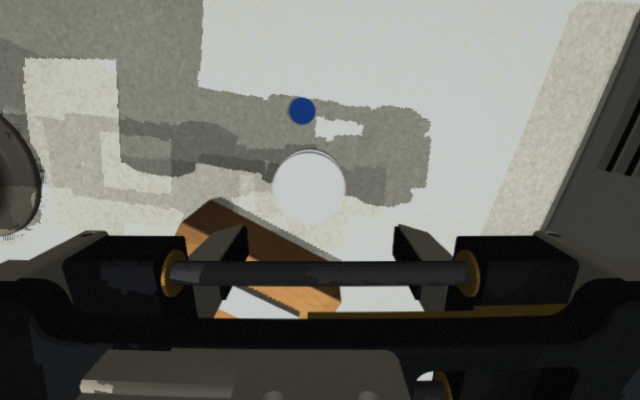

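Top view: the rack is at about (215,222), the sampler spans (272–365, 120–215) with its dock open towards the robot, the slide grip is at (341,173), the tip box at (213,148), the bottle at (440,186) and the beaker at (445,228).

```bash
python3 - <<'E'
from h import *
crop('top0',185,185,245,260,8,'c_rack'); crop('top0',262,110,372,220,7,'c_samp'); crop('scene0',270,180,450,320,4,'c_samp_s'); crop('scene0',350,95,430,165,8,'c_rack_s')
E
```

```text
(no output)
```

View pics/c_rack.png

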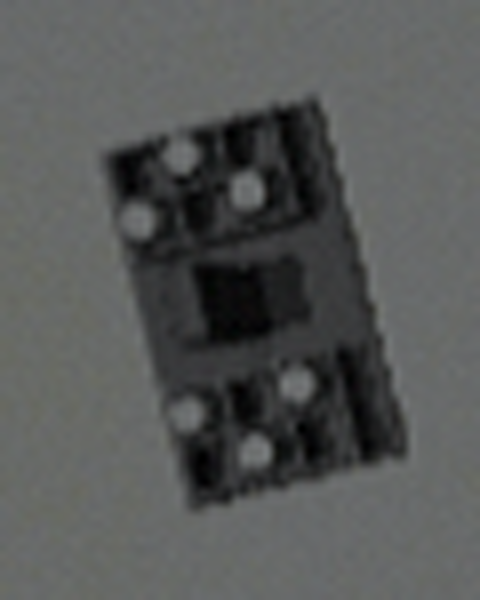

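View pics/c_samp.png

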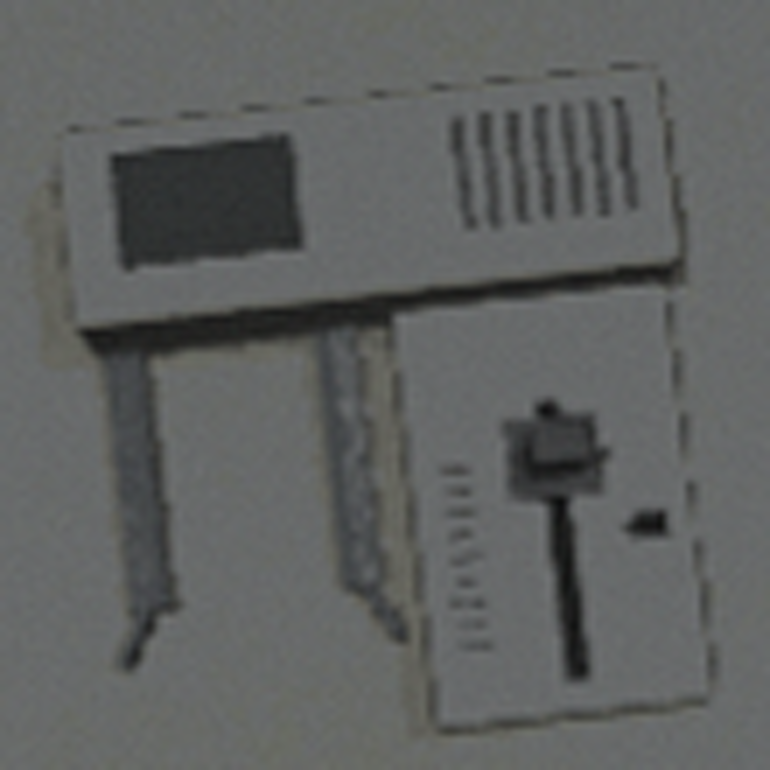

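View pics/c_samp_s.png

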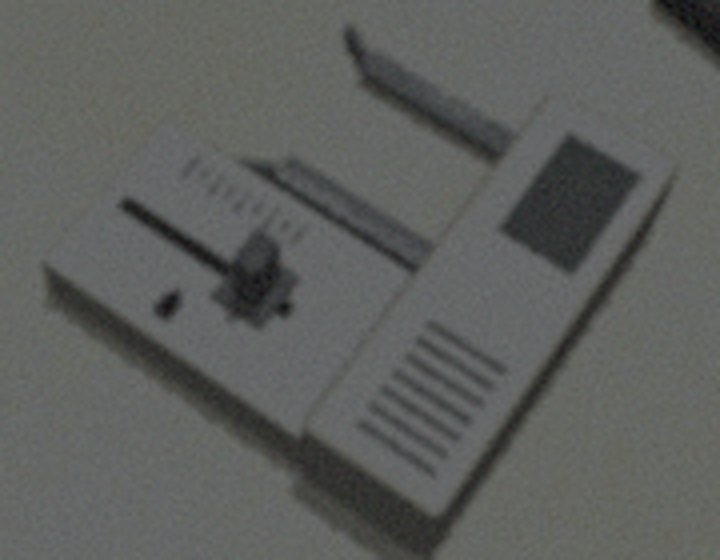

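View pics/c_rack_s.png

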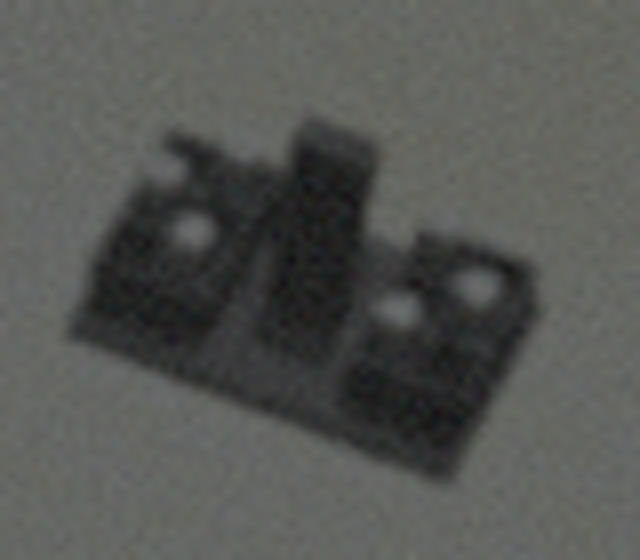

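```bash
cat > est.py <<'E'
from h import *
from scipy.optimize import least_squares
def cr(p,k,x0,y0): return (np.array(p,float)+.5)/k-.5+[x0,y0]
def fit(obs,p0,pts=True):
    # obs: list of (cam, uv Nx2, XYZ Nx3 local)
    def res(p):
        c,s=np.cos(p[2]),np.sin(p[2]); o=[]
        for cam,uv,L in obs:
            L=np.array(L,float); W=np.c_[p[0]+c*L[:,0]-s*L[:,1],p[1]+s*L[:,0]+c*L[:,1],L[:,2]]
            o.append((proj(cam,W)-uv).ravel())
        return np.concatenate(o)
    r=least_squares(res,p0,loss='soft_l1'); return r.x,r.fun
E
python3 - <<'E'
from est import *
t=load('top0'); s=load('scene0')
# rack: +x rack ~ +x world
a=[(180,155),(247,190),(138,220),(295,385),(187,413),(255,450),(318,95),(405,460)]
L=[(.06,0,.052),(.039,-.022,.052),(.039,.022,.052),(-.039,-.022,.052),(-.039,.022,.052),(-.06,0,.052),(.075,-.045,.003),(-.075,-.045,.003)]
o1=(t,cr(a,8,185,185),L)
# handle top corners etc scene: vials visible; near base edge
b=[(75,335),(450,480)]
o2=(s,cr(b,8,350,95),[(-.075,-.045,.003),(.075,-.045,.003)])
for o in ([o1],[o2],[o1,o2]):
    x,f=fit(o,[.45,.32,.2]); print('rack',x.round(4),np.degrees(x[2]).round(2)); print(f.round(1))
# sampler
a=[(80,328),(680,262),(68,132),(660,68)]
print(unproj(t,cr(a,7,262,110),.08).round(4))
L=[(400,638),(128,665)]
print('guides',unproj(t,cr(L,7,262,110),.018).round(4))
b=[(437,725),(393,315),(710,697),(670,285)]
print('deck',unproj(t,cr(b,7,262,110),.045).round(4))
print('grip top', unproj(t,cr([(565,438)],7,262,110),.097).round(4),'pointer',unproj(t,cr([(627,524)],7,262,110),.051))
print('tip,bottle,beaker',unproj(t,[(213,148),(440,186),(445,228)],[.057,.13,.085]).round(3))
print('scene guide end',unproj(s,cr([(350,30),(243,162)],4,270,180),.018).round(4))
E
```

```text
rack [0.4858 0.3223 0.2722] 15.6
[ 0.2 -0.2  0.1  0.1  0.2 -0.1  0.1  0.1 -0.   0.1 -0.1  0.3 -0.3  0.2
 -0.2 -0.6]
rack [0.4877 0.322  0.2821] 16.16
[-0.7 -0.4  0.7  0.3]
rack [0.4861 0.3223 0.2768] 15.86
[ 0.1 -0.3  0.1  0.   0.2 -0.1  0.1 -0.1  0.   0.  -0.   0.1 -0.4  0.1
 -0.1 -0.8 -1.1 -0.9  0.1  0. ]
[[ 0.6898  0.1322  0.08  ]
 [ 0.723  -0.1285  0.08  ]
 [ 0.7766  0.1398  0.08  ]
 [ 0.8091 -0.119   0.08  ]]
guides [[ 0.561  -0.0093  0.018 ]
 [ 0.5466  0.1145  0.018 ]]
deck [[ 0.5208 -0.0264  0.045 ]
 [ 0.7044 -0.0038  0.045 ]
 [ 0.5353 -0.1475  0.045 ]
 [ 0.7201 -0.1279  0.045 ]]
grip top [[ 0.6424 -0.0782  0.097 ]] pointer [[ 0.61120973 -0.10917315  0.051     ]]
tip,bottle,beaker [[ 0.719  0.325  0.057]
 [ 0.602 -0.36   0.13 ]
 [ 0.481 -0.391  0.085]]
scene guide end [[ 0.5496  0.1141  0.018 ]
 [ 0.5669 -0.0075  0.018 ]]
```

Call:
step_arm:
  moves:
    - [[0.031, -0.024, -0.004, 0], [0.031, -0.024, -0.004, 0], [0.031, -0.024, -0.004, 0], [0.031, -0.024, -0.004, 0], [0.031, -0.024, -0.004, 0], [0.031, -0.024, -0.004, 0], [0.031, -0.024, -0.004, 0], [0.031, -0.024, -0.004, 0]]
  hand: 1

```text
time: 0.82
tool_pos: [0.3175, -0.2666, 0.2589]
tool_rot: [-3.142, -0.0, 0.227]
contact_force: [0.4, -0.1, 0.1]
opening: 0.0915
```

Call:
step_arm:
  moves:
    - [[0.031, -0.024, 0, 0], [0.031, -0.024, 0, 0], [0.031, -0.024, 0, 0], [0.031, -0.024, 0, 0], [0.01, -0.038, 0, 0], [0.01, -0.038, 0, 0], [0.01, -0.038, 0, 0], [0.01, -0.038, 0, 0]]

```text
time: 1.48
tool_pos: [0.4201, 0.0121, 0.2585]
tool_rot: [-3.141, 0.0, 0.228]
contact_force: [1.3, -0.1, 0.2]
opening: 0.092
```

Call:
step_arm:
  moves:
    - [[0.01, -0.038, 0, 0], [0.01, -0.038, 0, 0], [0.01, -0.038, 0, 0], [0.01, -0.038, 0, 0.01], [0.01, -0.038, 0, 0.01], [0.01, -0.038, 0, 0.01], [0.01, -0.035, 0, 0.01], [0.0, 0.0, 0, 0]]

```text
time: 2.15
tool_pos: [0.4311, 0.2875, 0.258]
tool_rot: [-3.139, -0.0, 0.192]
contact_force: [-1.5, -0.7, 0.1]
opening: 0.092
```

Call:
step_arm:
  moves:
    - [[0.022, -0.011, 0, -0.04], [0.022, -0.011, 0, -0.04], [0, 0, 0, 0], [0, 0, 0, 0]]

```text
time: 2.48
tool_pos: [0.4702, 0.3128, 0.2576]
tool_rot: [3.141, 0.002, 0.268]
contact_force: [0.4, -0.5, -0.6]
opening: 0.0916
```

```bash
python3 - <<'E'
from h import *
print(robot.observe()['tool_pos'],robot.observe()['tool_rot']); snap('wrist','w1')
E
```

```text
[0.47024085 0.31276153 0.25764236] [3.14106099e+00 1.79680189e-03 2.67784726e-01]
```

View pics/w1.png

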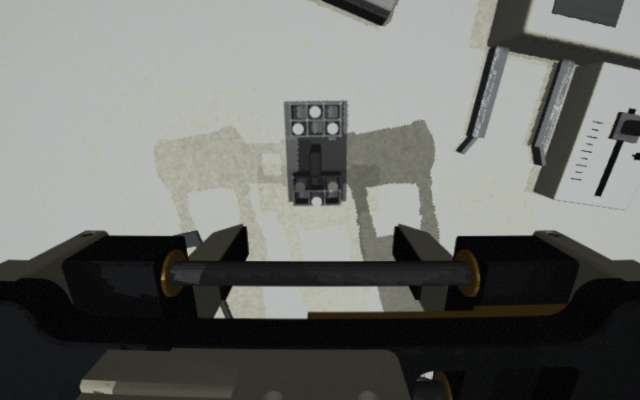

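```bash
python3 - <<'E'
from h import *
crop('w1',270,90,365,215,5,'c1'); crop('w1',440,0,640,215,4,'c2')
E
```

```text
(no output)
```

View pics/c1.png

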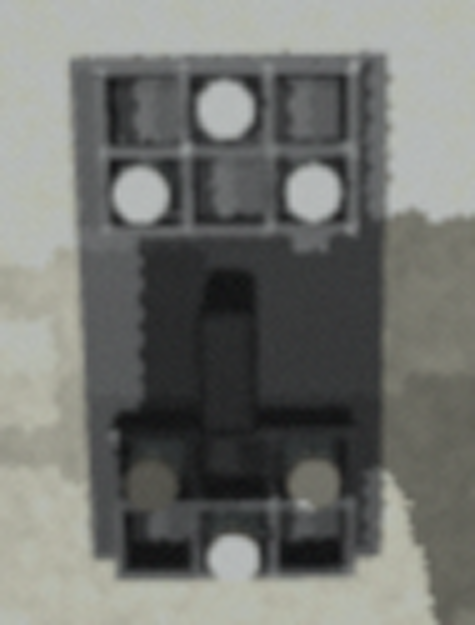

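View pics/c2.png

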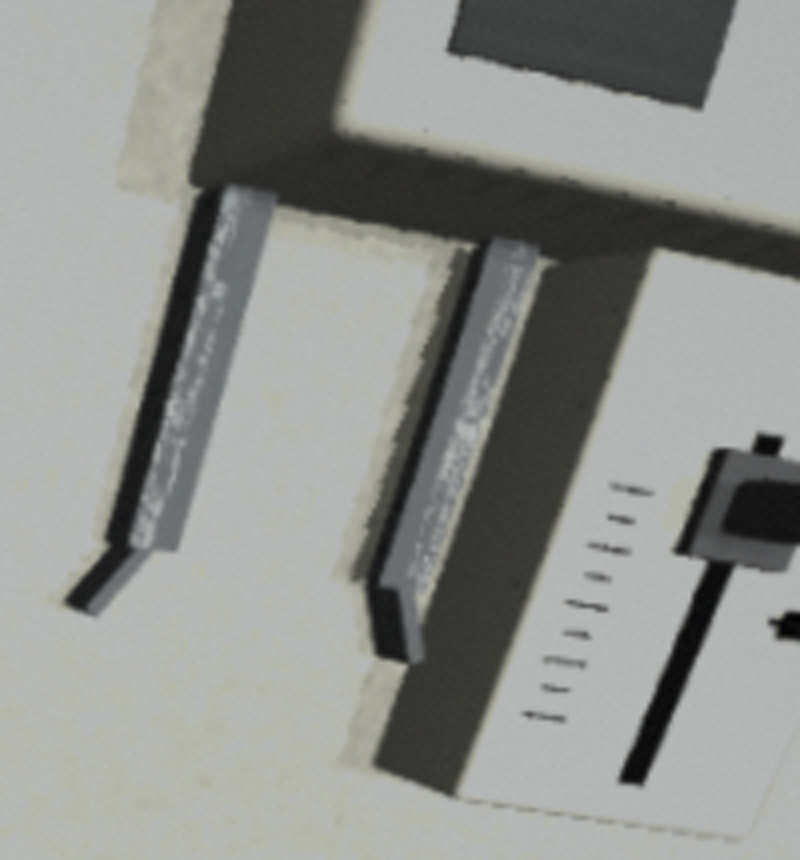

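```bash
python3 - <<'E'
from est import *
w=load('w1'); t=load('top0')
a=[(72,57),(385,57),(95,555),(378,555),(227,108),(140,193),(313,193),(152,483),(313,483),(233,558)]
L=[(.075,.045,.006),(.075,-.045,.006),(-.075,.045,.006),(-.075,-.045,.006),(.06,0,.052),(.039,.022,.052),(.039,-.022,.052),(-.039,.022,.052),(-.039,-.022,.052),(-.06,0,.052)]
x,f=fit([(w,cr(a,5,270,90),L)],[.486,.322,.27]); print('rack',x.round(4)); print(f.round(1))
def U(p,z): return unproj(w,cr(p,4,440,0),z)
l=U([(275,200),(178,548)],.018); r=U([(488,245),(382,590)],.018)
print(l.round(4),r.round(4))
for q in (l,r): d=q[0]-q[1]; print('yaw',np.arctan2(d[1],d[0]),np.linalg.norm(d))
print('ctr front (x=-45)',(l[1]+r[1])/2, np.linalg.norm(l[1]-r[1]))
d=U([(650,250),(455,795)],.045); e=d[0]-d[1]; print('deck',d,np.arctan2(e[1],e[0]))
h=U([(340,130),(800,222)],.080); e=h[0]-h[1]; print('housing front top',h,np.arctan2(e[0],-e[1])*-1)
g=U([(82,612),(402,662)],.018); e=g[0]-g[1];print('guides',g,g.mean(0),np.arctan2(-e[0],e[1]))
s=U([(630,783),(720,570)],.045); e=s[1]-s[0]; print('slot',s,np.arctan2(e[1],e[0]))
E
```

```text
rack [0.4865 0.3227 0.2776]
[-0.4 -0.3  0.5 -1.  -0.6  0.6  0.2  0.1 -0.1  0.1  0.5  0.2 -0.  -0.2
 -0.1  0.4 -0.2  0.1 -0.  -0.2]
[[0.6916 0.1115 0.018 ]
 [0.5762 0.0959 0.018 ]] [[0.7009 0.0331 0.018 ]
 [0.5835 0.015  0.018 ]]
yaw 0.134863658744557 0.11644082203856156
yaw 0.1527229195697697 0.11879151349535112
ctr front (x=-45) [0.57984119 0.05544878 0.018     ] 0.08121582780037448
deck [[ 7.05870778e-01 -6.31228958e-04  4.50000000e-02]
 [ 5.21624996e-01 -2.60944566e-02  4.50000000e-02]] 0.13733256182139125
housing front top [[ 0.6910601   0.13563189  0.08      ]
 [ 0.7126336  -0.01154924  0.08      ]] 2.9960511804340655
guides [[ 0.54519095  0.12065348  0.018     ]
 [ 0.56134346 -0.00542716  0.018     ]] [0.5532672  0.05761316 0.018     ] 0.12741843424584628
slot [[ 0.54392421 -0.09013576  0.045     ]
 [ 0.62215814 -0.08077265  0.045     ]] 0.1191143505590718
```

The rack is at (0.4865, 0.3227) with yaw 0.278, and the top and wrist views agree. All 6 vials are standing. Next is lowering onto the handle.

Call:
step_arm:
  moves:
    - [[0.009, -0.0026, 0.03, -0.005], [0.009, -0.0026, 0.033, -0.005], [0, 0, 0.035, 0], [0, 0, 0.035, 0], [0, 0, 0.035, 0], [0, 0, 0.02, 0], [0, 0, 0.013, 0], [0, 0, 0, 0]]

```text
time: 3.2
tool_pos: [0.4837, 0.3207, 0.0549]
tool_rot: [3.14, 0.007, 0.277]
contact_force: [-0.5, 0.1, -0.4]
opening: 0.0918
```

```bash
python3 - <<'E'
from h import *
print(robot.observe()['tool_pos'],robot.observe()['tool_rot']); snap('wrist','w2')
E
```

```text
[0.48365367 0.32072438 0.05486374] [3.14028833 0.00650273 0.27665401]
```

View pics/w2.png

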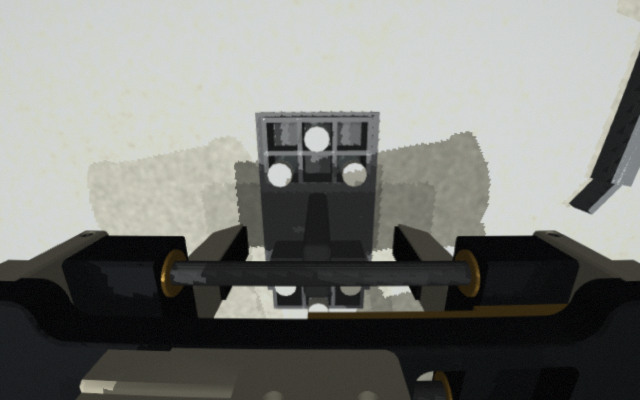

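Call:
step_arm:
  moves:
    - [[0.003, -0.001, 0, 0], [0, 0, 0, 0], [0, 0, 0, 0], [0, 0, 0, 0], [0, 0, 0, 0], [0, 0, 0, 0], [0, 0, 0, 0], [0, 0, 0, 0]]
  hand: 0
  force: 30

```text
time: 3.92
tool_pos: [0.4887, 0.3243, 0.0577]
tool_rot: [3.142, -0.0, 0.278]
contact_force: [-0.4, 0.5, 0.1]
opening: 0.0432
```

Call:
step_arm:
  moves:
    - [[0, 0, 0, 0], [0, 0, 0, 0], [0, 0, 0, 0], [0, 0, 0, 0], [0, 0, 0, 0], [0, 0, 0, 0], [0, 0, 0, 0], [0, 0, 0, 0]]

```text
time: 4.58
tool_pos: [0.4887, 0.3242, 0.0576]
tool_rot: [3.141, 0.0, 0.278]
contact_force: [0.5, -0.8, -0.1]
opening: 0.0137
```

Call:
step_arm:
  moves:
    - [[0, 0, -0.005, 0], [0, 0, -0.01, 0], [0, 0, -0.01, 0], [0, 0, -0.005, 0], [-0.005, 0.005, 0, 0], [-0.012, 0.012, 0, 0], [-0.014, 0.02, 0, 0.01], [-0.014, 0.025, 0, 0.02]]

```text
time: 5.25
tool_pos: [0.461, 0.2521, 0.0876]
tool_rot: [-3.141, 0.0, 0.249]
contact_force: [1.1, -0.7, -4.6]
opening: 0.0138
```

```bash
python3 - <<'E'
from h import *
o=robot.observe(); print(o['tool_pos'],o['tool_rot'],o['contact_force']); snap('top','t3')
crop('t3',180,180,300,260,6,'t3c')
E
```

```text
[0.46100476 0.25210785 0.08756763] [-3.14149598e+00  2.13197361e-04  2.49229668e-01] [ 1.09845281 -0.72883013 -4.6138585 ]
```

View pics/t3c.png

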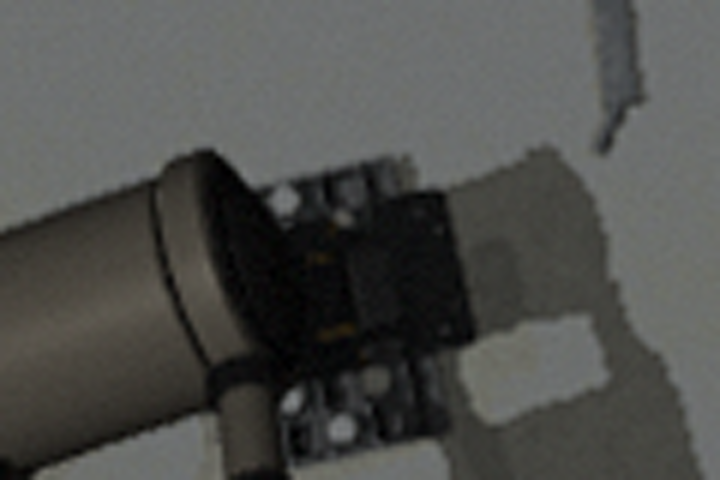

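Call:
step_arm:
  moves:
    - [[-0.008, 0.028, 0, 0.014], [-0.007, 0.028, 0, 0.014], [-0.006, 0.028, 0, 0.014], [-0.006, 0.028, 0, 0.014], [-0.005, 0.028, 0, 0.014], [-0.005, 0.026, 0, 0.014], [-0.004, 0.018, 0, 0.014], [-0.002, 0.01, 0, 0.01]]

```text
time: 5.97
tool_pos: [0.4592, 0.0515, 0.0879]
tool_rot: [3.141, 0.0, 0.137]
contact_force: [-0.2, 1.3, -5.1]
opening: 0.0138
```

Call:
step_arm:
  moves:
    - [[0, 0, 0, 0], [0, 0, 0, 0], [0, 0, 0, 0]]

```text
time: 6.22
tool_pos: [0.4596, 0.0544, 0.0878]
tool_rot: [-3.141, -0.0, 0.14]
contact_force: [0.1, -0.2, -5.8]
opening: 0.0135
```

```bash
python3 - <<'E'
from h import *
o=robot.observe(); print(o['tool_pos'],o['tool_rot'],o['contact_force']); snap('wrist','w4')
E
```

```text
[0.4596082  0.05437105 0.08776235] [-3.14137128e+00 -1.51301314e-04  1.40385999e-01] [ 0.12958941 -0.23987922 -5.8324622 ]
```

View pics/w4.png

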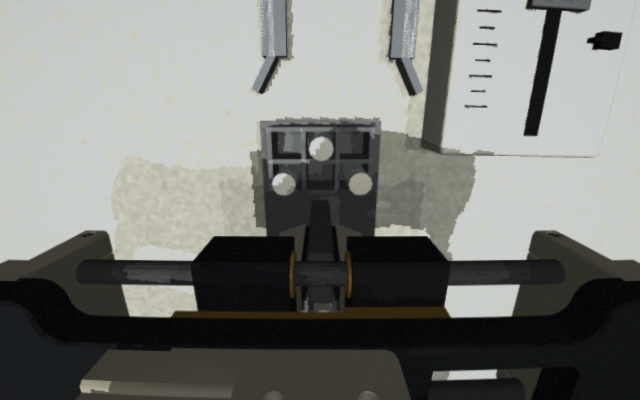

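```bash
python3 - <<'E'
from h import *
crop('w4',245,0,455,135,3.8,'c4') if 0 else crop('w4',245,0,445,135,4,'c4'); crop('w4',425,0,640,160,3.7,'c4b')
E
```

```text
(no output)
```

View pics/c4.png

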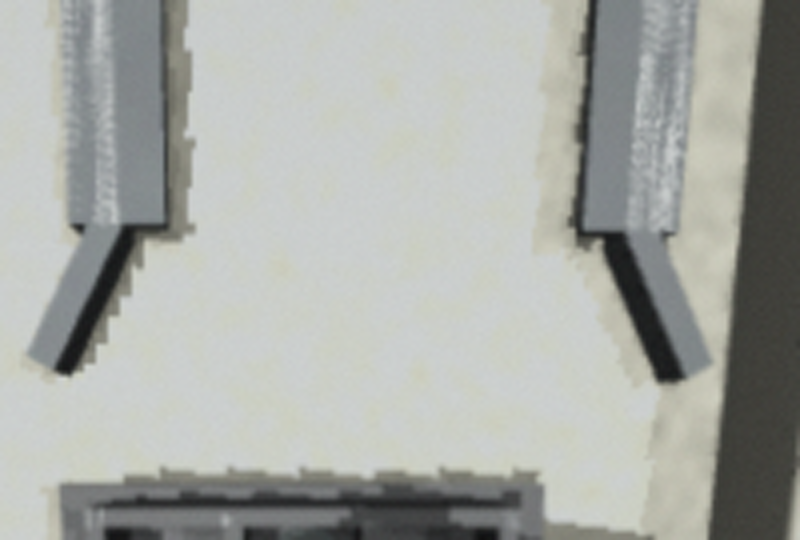

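View pics/c4b.png

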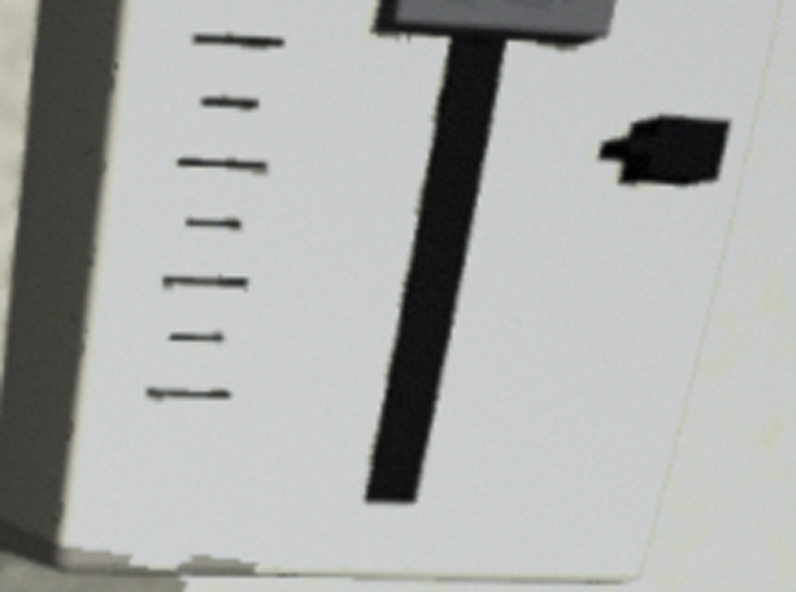

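```bash
python3 - <<'E'
from est import *
w=load('w4')
def U(p,z): return unproj(w,cr(p,4,245,0),z)
l=U([(162,2),(166,226)],.018); r=U([(596,2),(583,235)],.018)
for q in (l,r): d=q[0]-q[1]; print('yaw',np.arctan2(d[1],d[0]),q.round(4).tolist())
e=l[1]-r[1]; print('ctr x=-45',(l[1]+r[1])/2, 'sep',np.linalg.norm(e),'yaw',np.arctan2(-e[0],e[1]))
g=U([(52,372),(665,380)],.018); e=g[0]-g[1]; print('guides',g.round(4),g.mean(0).round(4),np.linalg.norm(e),np.arctan2(-e[0],e[1]))
o=robot.observe(); lift=o['tool_pos'][2]-.0577; print('lift',lift)
k=U([(60,487),(543,487)],.006+lift); e=k[0]-k[1]; print('rack front',k.round(4),np.linalg.norm(e),np.arctan2(-e[0],e[1]))
y=np.arctan2(-e[0],e[1]); print('rack ctr',k.mean(0)-.075*np.array([np.cos(y),np.sin(y),0]),'TCP',o['tool_pos'],o['tool_rot'])
def V(p,z): return unproj(w,cr(p,3.7,425,0),z)
s=V([(390,500),(477,40)],.045); e=s[1]-s[0]; print('slot',s.round(4),np.arctan2(e[1],e[0]))
d=V([(62,560),(122,0)],.045); e=d[1]-d[0]; print('deckleft',d.round(4),np.arctan2(e[1],e[0]))
d=V([(62,570),(638,580)],.045); e=d[0]-d[1]; print('deckfront',d.round(4),np.arctan2(-e[0],e[1]),np.linalg.norm(e))
print('mark',V([(600,153)],.051))
E
```

```text
yaw 0.13058350082861409 [[0.6117, 0.1011, 0.018], [0.5742, 0.0961, 0.018]]
yaw 0.1410704627528566 [[0.6231, 0.0228, 0.018], [0.5839, 0.0173, 0.018]]
ctr x=-45 [0.57905668 0.05671358 0.018     ] sep 0.07946949630304871 yaw 0.12286303374512489
guides [[ 0.5449  0.1155  0.018 ]
 [ 0.5605 -0.0042  0.018 ]] [0.5527 0.0557 0.018 ] 0.12066838988365122 0.12954983411279192
lift 0.030025355493968994
rack front [[0.5243 0.1084 0.036 ]
 [0.5368 0.0195 0.036 ]] 0.08971853450385968 0.1406551605435381
rack ctr [0.45629404 0.05342977 0.03602536] TCP [0.45962066 0.0545495  0.08772536] [-3.14142951e+00 -1.18587902e-04  1.40957624e-01]
slot [[ 0.5441 -0.09    0.045 ]
 [ 0.6251 -0.0792  0.045 ]] 0.13297749585169624
deckleft [[ 0.5227 -0.0274  0.045 ]
 [ 0.6199 -0.0133  0.045 ]] 0.14387710012779675
deckfront [[ 0.5208 -0.0279  0.045 ]
 [ 0.5369 -0.1491  0.045 ]] 0.13238486071750558 0.12224335520147946
mark [[ 0.6093077  -0.10410778  0.051     ]]
```

Call:
step_arm:
  moves:
    - [[0, 0.006, 0.005, 0.009], [0, 0.007, 0.01, 0], [0, 0, 0.009, 0], [0, 0, 0.003, 0], [0, 0, 0.0, 0], [0, 0, 0, 0]]

```text
time: 6.77
tool_pos: [0.4612, 0.0411, 0.0604]
tool_rot: [-3.141, 0.001, 0.131]
contact_force: [0.4, 0.1, -5.4]
opening: 0.0144
```

```bash
python3 - <<'E'
from est import *
o=robot.observe(); print(o['tool_pos'],o['tool_rot'],o['contact_force']); snap('wrist','w5')
crop('w5',220,0,420,160,4,'c5')
E
```

```text
[0.46122237 0.04112137 0.06042456] [-3.14140952e+00  7.92894740e-04  1.31062938e-01] [ 0.42853735  0.10049881 -5.42603539]
```

View pics/c5.png

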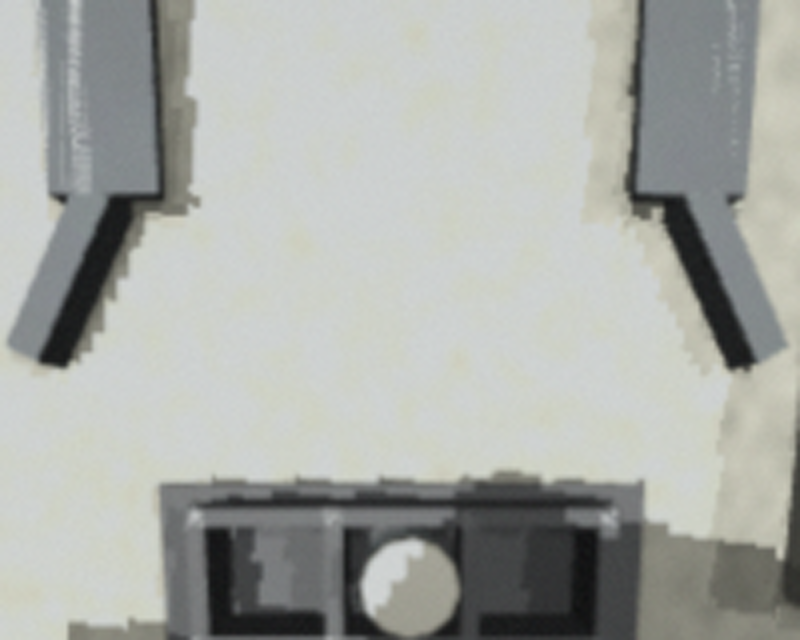

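Call:
step_arm:
  moves:
    - [[0.006, 0, 0, 0], [0.01, 0, 0, 0], [0.01, 0, 0, 0], [0.01, 0, 0, 0], [0.006, 0, 0, 0], [0, 0, 0, 0]]

```text
time: 7.32
tool_pos: [0.5049, 0.0464, 0.0611]
tool_rot: [3.141, -0.002, 0.131]
contact_force: [1.0, 0.4, -5.6]
opening: 0.0136
```

```bash
python3 - <<'E'
from est import *
o=robot.observe(); print(o['tool_pos'],o['tool_rot'],o['contact_force']); snap('wrist','w6')
crop('w6',220,0,420,160,4,'c6')
E
```

```text
[0.50488984 0.04641197 0.06110839] [ 3.14110990e+00 -2.41800971e-03  1.30993669e-01] [ 1.0046788   0.40134519 -5.60341074]
```

View pics/c6.png

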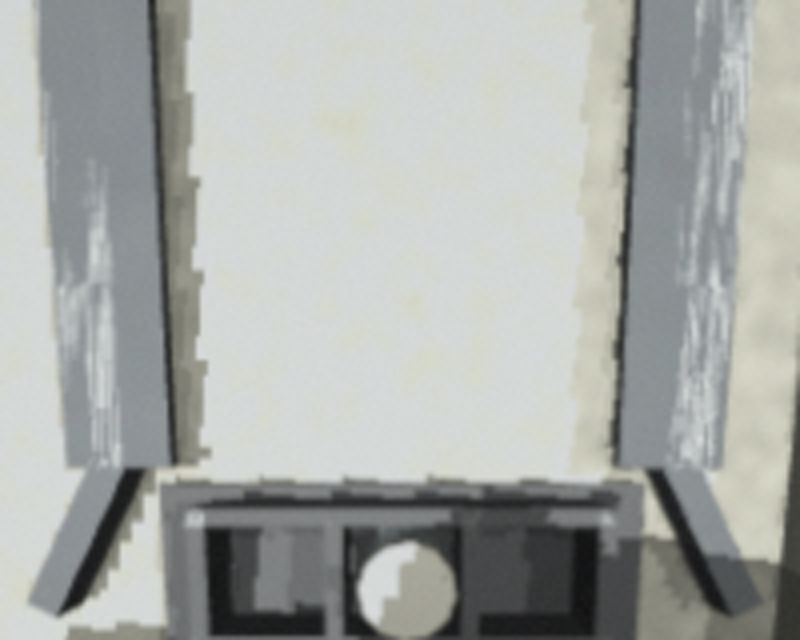

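```bash
python3 - <<'E'
from est import *
w=load('w6')
def U(p,z): return unproj(w,cr(p,4,220,0),z)
l=U([(150,2),(175,466)],.018); r=U([(636,2),(618,466)],.018)
for q in (l,r): d=q[0]-q[1]; print('yaw',np.arctan2(d[1],d[0]),q.round(4).tolist())
e=l[1]-r[1]; print('ctr x=-45',(l[1]+r[1])/2, 'sep',np.linalg.norm(e),'yaw',np.arctan2(-e[0],e[1]))
k=U([(160,487),(643,487)],.0085); e=k[0]-k[1]; print('rack front',k.round(4),k.mean(0),np.linalg.norm(e),np.arctan2(-e[0],e[1]))
E
```

```text
yaw 0.13626107199894058 [[0.6467, 0.1055, 0.018], [0.5746, 0.0956, 0.018]]
yaw 0.13945663080376378 [[0.657, 0.0278, 0.018], [0.5849, 0.0177, 0.018]]
ctr x=-45 [0.57976963 0.05666738 0.018     ] sep 0.07857109721795698 yaw 0.13118194550109458
rack front [[0.5701 0.1    0.0085]
 [0.5819 0.0106 0.0085]] [0.57602039 0.05528069 0.0085    ] 0.09015084337701483 0.13127874510194093
```

Call:
step_arm:
  moves:
    - [[0, -0.001, 0, -0.005], [0.008, 0, 0, 0], [0.012, 0, 0, 0], [0.012, 0, 0, 0], [0.012, 0, 0, 0], [0.01, 0, 0, 0], [0.006, 0, 0, 0], [0, 0, 0, 0]]

```text
time: 8.03
tool_pos: [0.5636, 0.0555, 0.0607]
tool_rot: [3.141, -0.001, 0.136]
contact_force: [-0.3, 0.7, -5.5]
opening: 0.014
```

```bash
python3 - <<'E'
from est import *
o=robot.observe(); print(o['tool_pos'],o['tool_rot'],o['contact_force'],o['torque']); snap('wrist','w7')
crop('w7',220,0,420,160,4,'c7')
E
```

```text
[0.5635879  0.05548385 0.06068555] [ 3.14133946e+00 -1.22536694e-03  1.35909725e-01] [-0.30149464  0.74336436 -5.47182726] [-0.03688917 -0.04939361  0.03835682]
```

View pics/c7.png

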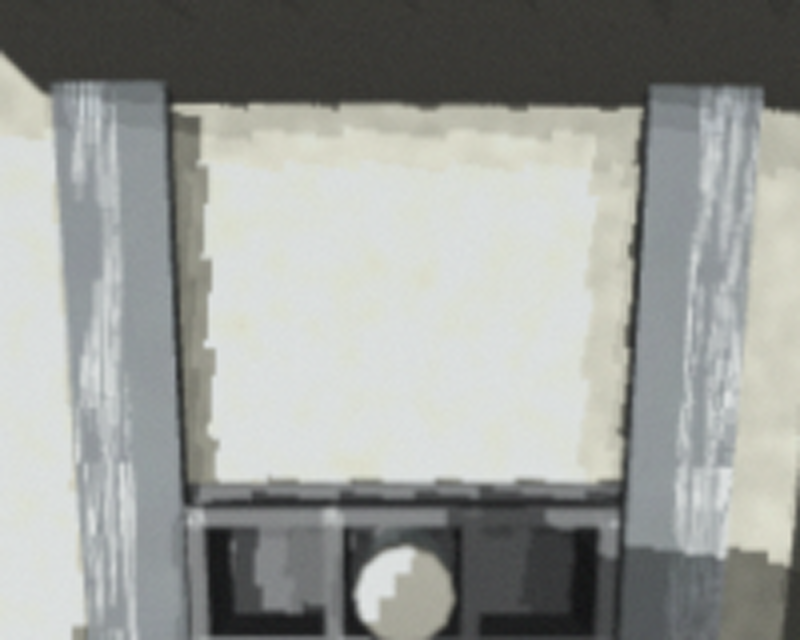

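Call:
step_arm:
  moves:
    - [[0.006, 0, 0, 0], [0.01, 0, 0, 0], [0.011, 0, 0, 0], [0.01, 0, 0, 0], [0.008, 0, 0.001, 0], [0.005, 0, 0.001, 0], [0, 0, 0, 0], [0, 0, 0, 0]]

```text
time: 8.75
tool_pos: [0.6113, 0.0621, 0.0583]
tool_rot: [-3.142, 0.001, 0.136]
contact_force: [-0.2, 0.4, -4.7]
opening: 0.0139
```

```bash
python3 - <<'E'
from est import *
o=robot.observe(); print(o['tool_pos'],o['tool_rot'],o['contact_force'],o['torque']); snap('wrist','w8')
crop('w8',220,60,420,220,4,'c8')
E
```

```text
[0.61133882 0.06213647 0.0582514 ] [-3.14150372e+00  1.36875326e-03  1.35826626e-01] [-0.15140193  0.37352754 -4.66323134] [-0.02174262  0.00831213  0.00396716]
```

View pics/c8.png

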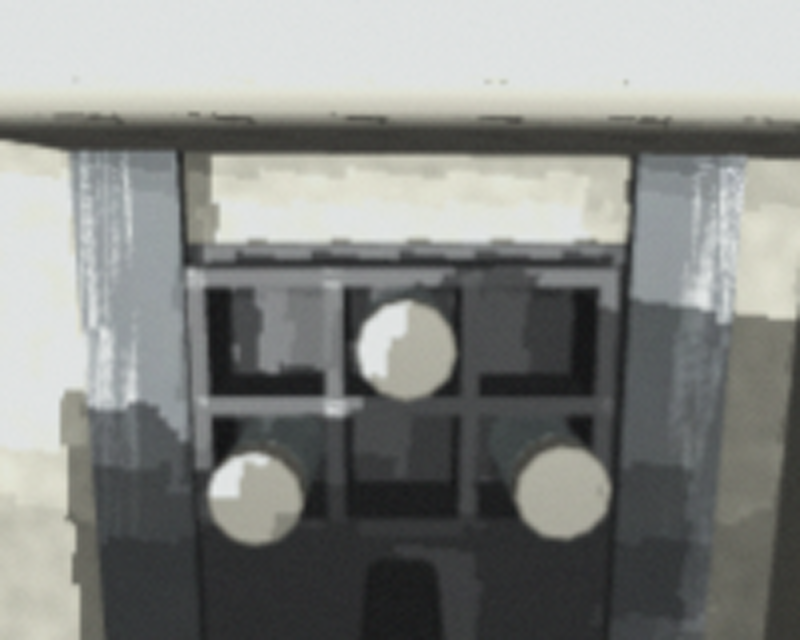

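Call:
step_arm:
  moves:
    - [[0.004, 0, 0, 0], [0.005, 0, 0, 0], [0.003, 0, 0, 0], [0.002, 0, 0, 0], [0, 0, 0, 0]]

```text
time: 9.22
tool_pos: [0.6262, 0.064, 0.0587]
tool_rot: [3.141, -0.0, 0.136]
contact_force: [-0.2, -0.1, -5.6]
opening: 0.0142
```

Call:
step_arm:
  moves:
    - [[0.001, 0, 0, 0], [0.001, 0, 0, 0], [0.001, 0, 0, 0], [0, 0, 0, 0]]

```text
time: 9.55
tool_pos: [0.627, 0.0644, 0.0583]
tool_rot: [-3.141, 0.004, 0.136]
contact_force: [-5.3, -1.0, -2.3]
opening: 0.0141
```

Call:
step_arm:
  moves:
    - [[0, 0, 0.001, 0], [0.001, 0, 0, 0], [0, 0, 0, 0]]

```text
time: 9.8
tool_pos: [0.6271, 0.0644, 0.0582]
tool_rot: [-3.141, 0.006, 0.136]
contact_force: [-12.0, -1.4, 6.2]
opening: 0.0138
```

```bash
python3 - <<'E'
from est import *
o=robot.observe(); print(o['tool_pos'],o['tool_rot'],o['contact_force'],o['torque']); snap('wrist','w9')
crop('w9',220,60,420,220,4,'c9')
E
```

```text
[0.62710161 0.06442509 0.05821975] [-3.14126282  0.00594976  0.13563487] [-11.96000718  -1.40585788   6.19040269] [-0.28873838  1.96859785 -0.25021238]
```

View pics/c9.png

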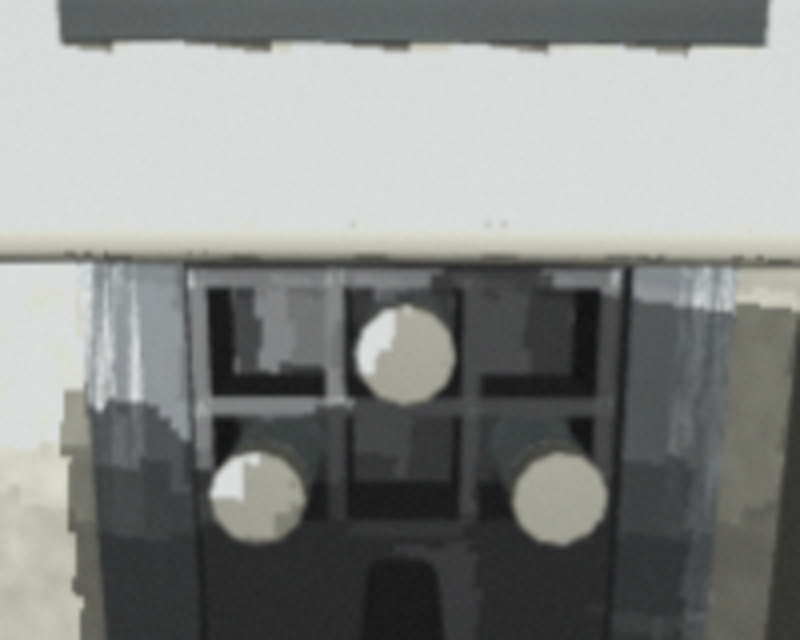

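Call:
step_arm:
  moves:
    - [[0, 0, 0, 0], [0, 0, 0, 0], [0, 0, 0, 0], [0, 0, 0, 0], [0, 0, 0, 0]]
  hand: 0.6

```text
time: 10.27
tool_pos: [0.6302, 0.0646, 0.058]
tool_rot: [3.141, -0.001, 0.136]
contact_force: [0.6, 0.3, -0.3]
opening: 0.0429
```

Call:
step_arm:
  moves:
    - [[0, 0, -0.01, 0], [0, 0, -0.02, 0], [0, 0, -0.03, 0], [0, 0, -0.03, 0], [0, 0, -0.03, 0], [0, 0, -0.03, 0], [0, 0, -0.02, 0], [0, 0, 0, 0]]

```text
time: 10.93
tool_pos: [0.632, 0.0646, 0.2343]
tool_rot: [3.14, -0.011, 0.136]
contact_force: [0.3, 1.0, 0.9]
opening: 0.0551
```

Call:
step_arm:
  moves:
    - [[-0.02, 0.02, 0, 0], [-0.02, 0.025, 0, 0], [0, 0.025, 0, 0], [0, 0, 0, 0], [0, 0, 0, 0]]

```text
time: 11.35
tool_pos: [0.5995, -0.0113, 0.2277]
tool_rot: [-3.142, -0.0, 0.133]
contact_force: [0.3, 0.5, 0.3]
opening: 0.0549
```

```bash
python3 - <<'E'
from est import *
o=robot.observe(); print(o['tool_pos'],o['tool_rot'],o['contact_force'],o['torque']); snap('wrist','w10'); snap('scene','s10'); crop('s10',270,140,450,300,4,'s10c')
E
```

```text
[ 0.59947284 -0.01129327  0.22773374] [-3.14153980e+00 -1.83256711e-06  1.33442587e-01] [0.30810479 0.52231896 0.26825789] [ 0.03037585  0.02345344 -0.04441281]
```

View pics/w10.png

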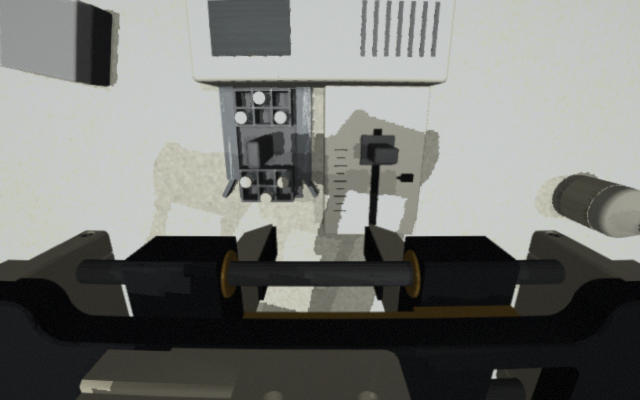

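View pics/s10c.png

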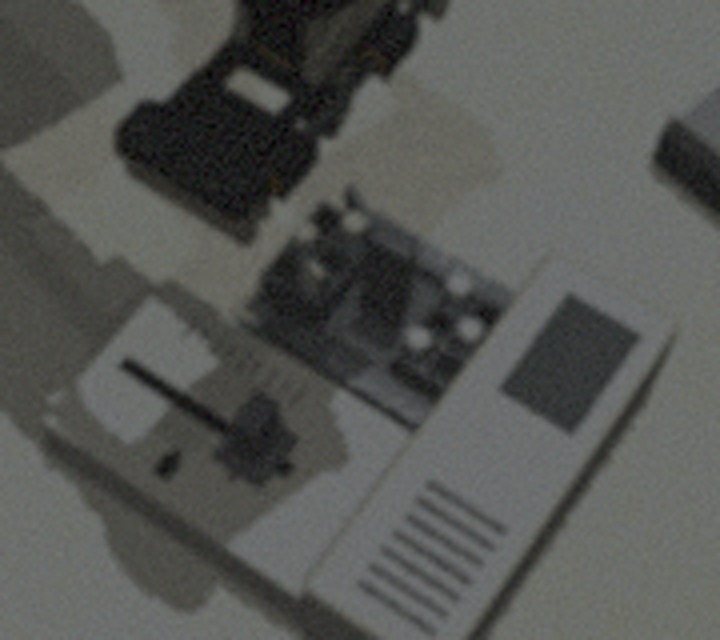

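```bash
python3 - <<'E'
from h import *
crop('w10',210,70,330,210,5,'c10'); crop('w10',320,75,435,245,4.5,'c10b')
E
```

```text
(no output)
```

View pics/c10.png

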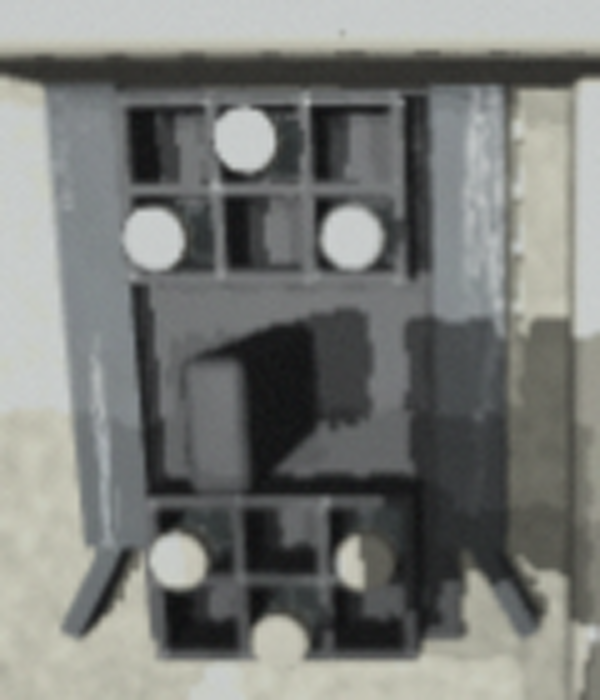

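View pics/c10b.png

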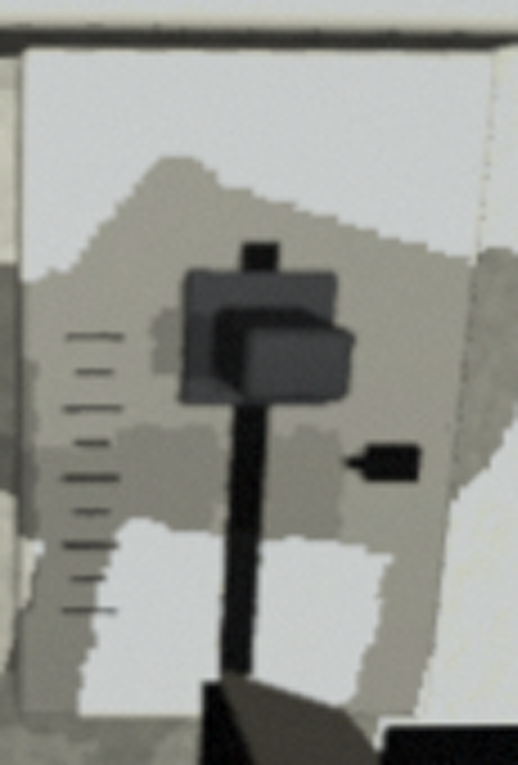

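```bash
python3 - <<'E'
from est import *
w=load('w10')
A=lambda p,z: unproj(w,cr(p,5,210,70),z)
B=lambda p,z: unproj(w,cr(p,4.5,320,75),z)
l=A([(113,86),(148,545)],.018); r=A([(430,86),(412,548)],.018)
print('rail back corners',l[0].round(4),r[0].round(4))
print('rack front z6',A([(120,90),(428,90)],.006).round(4))
print('cell front top z34',A([(125,105),(403,103)],.034).round(4))
print('rack rear block top z34',A([(160,655),(418,657)],.034).round(4))
print('deck/housing joint z45',B([(22,48),(492,48)],.045).round(4))
g=B([(244,328),(352,333),(242,392),(347,402)],.097); print('griptop',g.round(4),g.mean(0).round(4))
f=B([(186,270),(338,272),(180,402)],.051); print('foot',f.round(4), 'far-near ctr', ((f[0]+f[2])/2).round(4))
print('mark',B([(344,462)],.051).round(4))
s=B([(250,405),(236,670)],.045); e=s[0]-s[1]; print('slot',s.round(4),np.arctan2(e[1],e[0]))
t=B([(65,337),(62,610)],.045); print('ticks',t.round(4),np.linalg.norm(t[0]-t[1]))
print('slot back',B([(262,243)],.045))
E
```

```text
rail back corners [0.6928 0.1127 0.018 ] [0.703  0.0333 0.018 ]
rack front z6 [[0.6926 0.1146 0.006 ]
 [0.7028 0.0348 0.006 ]]
cell front top z34 [[0.6882 0.1047 0.034 ]
 [0.6972 0.0378 0.034 ]]
rack rear block top z34 [[0.549  0.0884 0.034 ]
 [0.5578 0.0192 0.034 ]]
deck/housing joint z45 [[ 0.7073 -0.0024  0.045 ]
 [ 0.7243 -0.1235  0.045 ]]
griptop [[ 0.649  -0.0619  0.097 ]
 [ 0.6513 -0.0872  0.097 ]
 [ 0.6342 -0.0642  0.097 ]
 [ 0.6352 -0.0894  0.097 ]] [ 0.6424 -0.0757  0.097 ]
foot [[ 0.6576 -0.0533  0.051 ]
 [ 0.6626 -0.0936  0.051 ]
 [ 0.6223 -0.0579  0.051 ]] far-near ctr [ 0.6399 -0.0556  0.051 ]
mark [[ 0.6118 -0.1061  0.051 ]]
slot [[ 0.6231 -0.0784  0.045 ]
 [ 0.5441 -0.0894  0.045 ]] 0.13878055916303692
ticks [[ 0.6349 -0.0244  0.045 ]
 [ 0.556  -0.0353  0.045 ]] 0.07967194872275254
slot back [[ 0.66706056 -0.07331841  0.045     ]]
```

The rack front sits on the housing face within 0.3 mm and all six vials are standing. The slide is at rest: the grip is at (0.643, -0.076) and the mark is about 35 mm in front of it. I'm turning the tool so the wrist camera faces the pointer side.

Call:
step_arm:
  moves:
    - [[0, 0, 0, 0.12], [0, 0, 0, 0.12], [0, 0, 0, 0.12], [0, 0, 0, 0.12], [0, 0, 0, 0.12], [0, 0, 0, 0.12], [0, 0, 0, 0.12], [0, 0, 0, 0.12]]

```text
time: 12.12
tool_pos: [0.5997, -0.0088, 0.2275]
tool_rot: [3.142, 0.0, -0.828]
contact_force: [-0.1, 0.3, 0.3]
opening: 0.0555
```

Call:
step_arm:
  moves:
    - [[0, 0, 0, 0.12], [0, 0, 0, 0.12], [0, 0, 0, 0.12], [0, 0, 0, 0.12], [0, 0, 0, 0.125], [0, 0, 0, 0], [0, 0, 0, 0], [0, 0, 0, 0]]

```text
time: 12.78
tool_pos: [0.5996, -0.0095, 0.2276]
tool_rot: [3.141, 0.0, -1.425]
contact_force: [-0.1, -0.9, 0.3]
opening: 0.0548
```

Call:
step_arm:
  moves:
    - [[0.015, -0.007, 0.01, 0.009], [0.023, -0.011, 0.02, 0], [0.023, -0.011, 0.03, 0], [0.0106, -0.005, 0.02, 0], [0, 0, 0, 0], [0, 0, 0, 0]]

```text
time: 13.28
tool_pos: [0.6423, -0.0773, 0.1459]
tool_rot: [3.138, 0.001, -1.439]
contact_force: [0.2, 1.1, 0.4]
opening: 0.0551
```

```bash
python3 - <<'E'
from est import *
o=robot.observe(); print(o['tool_pos'],o['tool_rot'],o['qpos']); snap('wrist','w11')
E
```

```text
[ 0.64232606 -0.07731206  0.14587075] [ 3.13832797e+00  1.33148597e-03 -1.43852687e+00] [-2.38182314e-01  6.33166934e-01  1.26771526e+00  6.25269507e-05
  1.24423573e+00  2.77111855e+00]
```

View pics/w11.png

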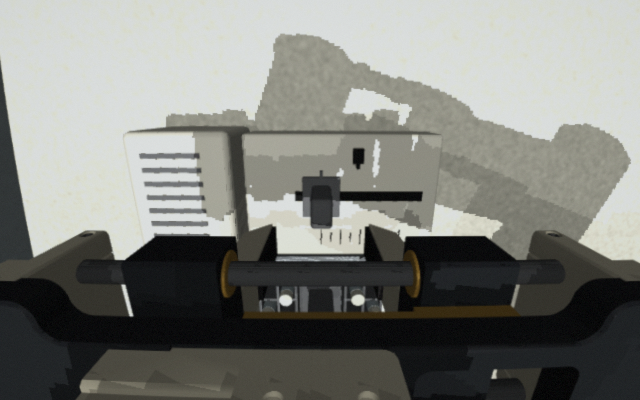

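```bash
python3 - <<'E'
from h import *
crop('w11',285,140,385,240,7,'c11')
E
```

```text
(no output)
```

View pics/c11.png

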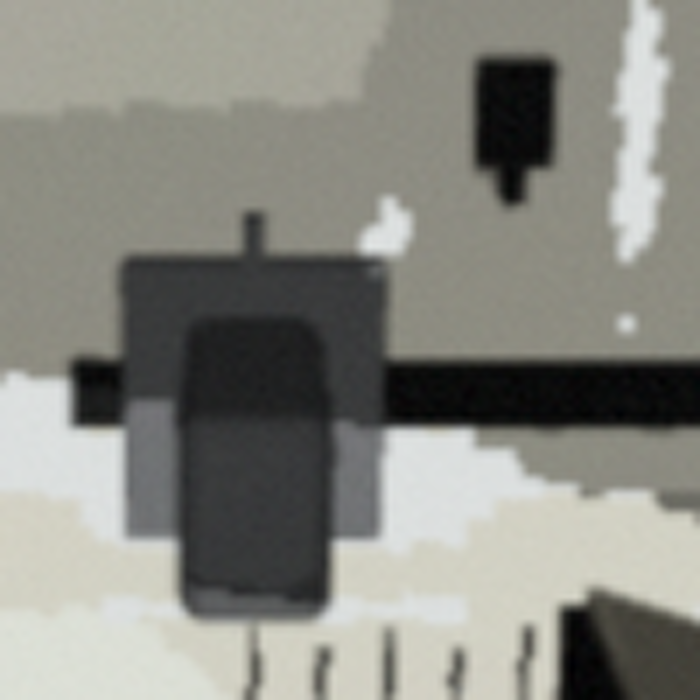

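```bash
python3 - <<'E'
from est import *
w=load('w11'); A=lambda p,z: unproj(w,cr(p,7,285,140),z)
f=A([(254,213)],.051)[0]; m=A([(512,205)],.051)[0]
ax=np.array([np.cos(.136),np.sin(.136)]); ay=np.array([-ax[1],ax[0]])
print(f,m,(m-f)[:2]@ax,(m-f)[:2]@ay)
g=A([(122,258),(386,258)],.051); print('foot width',np.linalg.norm(g[0]-g[1]), g.mean(0)); e=g[0]-g[1]; print(np.arctan2(e[1],e[0]))
s=A([(75,392),(640,392)],.045);e=s[0]-s[1]; print('slot yaw',np.arctan2(e[1],e[0]), s)
t=A([(182,610),(330,610)],.097); print('grip top near edge',t,t.mean(0))
E
```

```text
[ 0.64553947 -0.10237055  0.051     ] [ 0.61143438 -0.10800692  0.051     ] -0.0345543544406375 -0.0009603152980346792
foot width 0.03559974848217732 [ 0.64471353 -0.09625061  0.051     ]
0.1316770276665912
slot yaw 0.13135303693289155 [[ 0.66692004 -0.07238065  0.045     ]
 [ 0.58788181 -0.08282268  0.045     ]]
grip top near edge [[ 0.64917254 -0.06402976  0.097     ]
 [ 0.63204358 -0.06628412  0.097     ]] [ 0.64060806 -0.06515694  0.097     ]
```

Call:
step_arm:
  moves:
    - [[-0.001, 0, 0.015, 0], [0, 0, 0.022, 0], [0, 0, 0.022, 0], [0, 0, 0.016, 0], [0, 0, 0.01, 0], [0, 0, 0, 0], [0, 0, 0, 0]]

```text
time: 13.92
tool_pos: [0.6434, -0.0752, 0.064]
tool_rot: [-3.14, -0.001, -1.437]
contact_force: [0.5, -0.8, 0.5]
opening: 0.0551
```

```bash
python3 - <<'E'
from est import *
o=robot.observe(); print(o['tool_pos'],o['tool_rot'],o['contact_force']); snap('wrist','w12')
E
```

```text
[ 0.64336924 -0.07522034  0.0640453 ] [-3.14001869e+00 -6.37740409e-04 -1.43727519e+00] [ 0.49504876 -0.78751255  0.53417197]
```

View pics/w12.png

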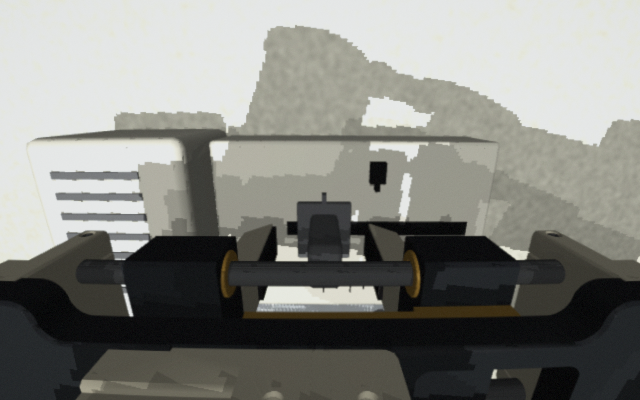

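Call:
step_arm:
  moves:
    - [[0, 0, 0.004, 0], [0, 0, 0, 0], [0, 0, 0, 0], [0, 0, 0, 0], [0, 0, 0, 0], [0, 0, 0, 0], [0, 0, 0, 0], [0, 0, 0, 0]]
  hand: 0
  force: 40

```text
time: 14.63
tool_pos: [0.6413, -0.0758, 0.0588]
tool_rot: [3.138, 0.0, -1.438]
contact_force: [-6.5, -1.0, 4.3]
opening: 0.0177
```

Call:
step_arm:
  moves:
    - [[0, 0, 0, 0], [0, 0, 0, 0], [0, 0, 0, 0]]

```text
time: 14.88
tool_pos: [0.6413, -0.0758, 0.0589]
tool_rot: [3.138, 0.0, -1.438]
contact_force: [-6.4, 0.2, 3.4]
opening: 0.0177
```

Call:
step_arm:
  moves:
    - [[0, 0.004, 0, 0], [0, 0.006, 0, 0], [0, 0.008, 0, 0], [0, 0.008, 0, 0], [0, 0.005, 0, 0], [0, 0.002, 0, 0], [0, 0, 0, 0], [0, 0, 0, 0]]

```text
time: 15.55
tool_pos: [0.6107, -0.0799, 0.0589]
tool_rot: [-3.139, -0.0, -1.438]
contact_force: [5.1, 1.5, -2.7]
opening: 0.0177
```

```bash
python3 - <<'E'
from est import *
o=robot.observe(); print(o['tool_pos'],o['tool_rot'],o['contact_force'],o['opening']); snap('wrist','w13'); crop('w13',280,140,380,260,6,'c13')
E
```

```text
[ 0.61068836 -0.07987795  0.05889502] [-3.13933068e+00 -3.30857768e-04 -1.43844521e+00] [ 5.06809958  1.48779996 -2.66797573] 0.017731759103331454
```

View pics/w13.png

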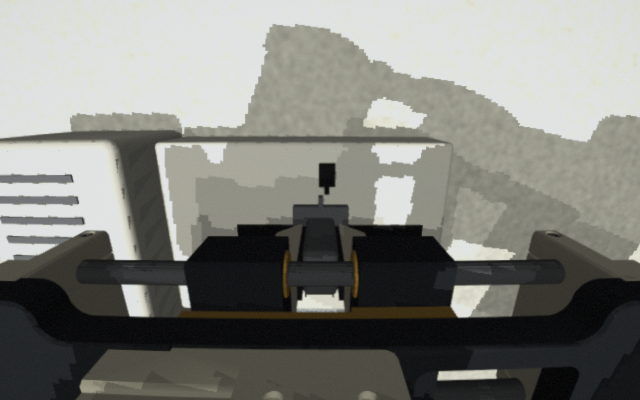

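View pics/c13.png

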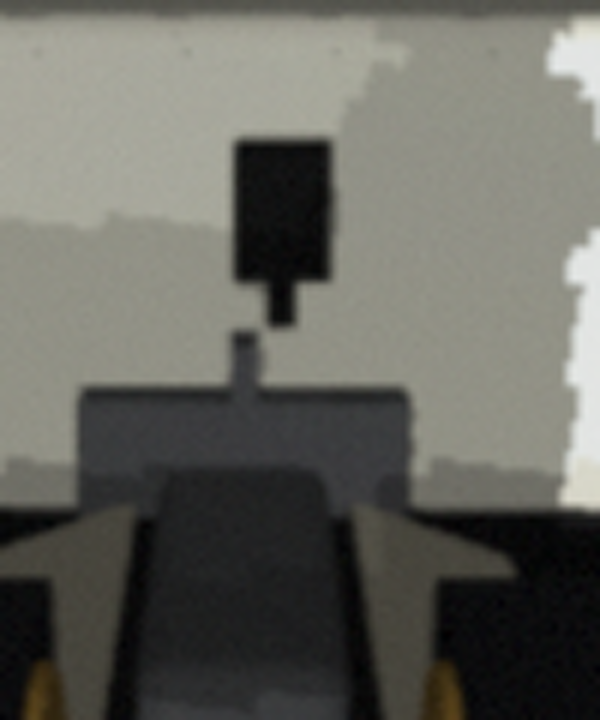

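Call:
step_arm:
  moves:
    - [[0, 0.002, 0, 0], [0, 0.0019, 0, 0], [0, 0, 0, 0], [0, 0, 0, 0], [0, 0, 0, 0]]

```text
time: 16.02
tool_pos: [0.6071, -0.0803, 0.0589]
tool_rot: [-3.139, -0.0, -1.438]
contact_force: [5.3, 2.0, -1.9]
opening: 0.0177
```

```bash
python3 - <<'E'
from est import *
o=robot.observe(); print(o['tool_pos'],o['tool_rot'],o['contact_force'],o['opening']); snap('wrist','w14'); crop('w14',290,155,350,215,10,'c14')
E
```

```text
[ 0.60709946 -0.08032843  0.05889553] [-3.13899183e+00 -3.92684651e-04 -1.43835425e+00] [ 5.26096342  2.04923233 -1.88726859] 0.017654143186392638
```

View pics/c14.png

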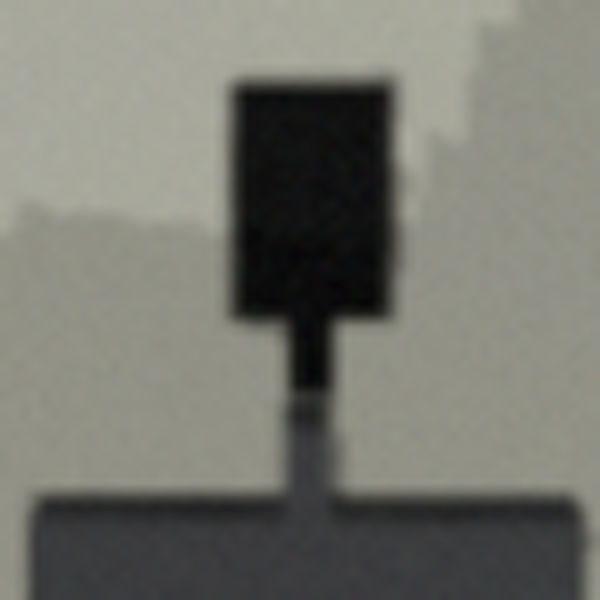

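Call:
step_arm:
  moves:
    - [[0, 0.0001, 0, 0], [0, 0, 0, 0], [0, 0, 0, 0], [0, 0, 0, 0], [0, 0, 0, 0], [0, 0, 0, 0]]

```text
time: 16.57
tool_pos: [0.6071, -0.0803, 0.0589]
tool_rot: [-3.139, -0.0, -1.438]
contact_force: [6.0, 1.2, -1.9]
opening: 0.018
```

```bash
python3 - <<'E'
from est import *
o=robot.observe(); print(o['tool_pos'],o['qvel'].round(4),o['contact_force'],o['opening']); snap('wrist','w15'); crop('w15',290,155,350,215,8,'c15'); snap('scene','s15'); snap('top','t15')
crop('s15',250,90,450,300,3.8 and 3,'s15c'); 
g=cv2.cvtColor(cv2.imread('pics/w15.png'),cv2.COLOR_BGR2GRAY).astype(float)
for r in (190,192,193,196,198,200,202):
    row=g[r,310:332]; d=np.clip(np.median(row)-row,0,None); d[d<15]=0; print(r,(d*np.arange(310,332)).sum()/max(d.sum(),1), row.astype(int).tolist())
E
```

```text
[ 0.60711147 -0.08031969  0.05889903] [ 0.0001  0.0003  0.0031  0.0008  0.0005 -0.0027] [ 6.04479927  1.23403558 -1.89608155] 0.018048180710806272
190 320.5890410958904 [144, 144, 145, 144, 144, 144, 145, 141, 106, 33, 13, 13, 25, 90, 139, 144, 142, 145, 144, 143, 144, 147]
192 320.5998263888889 [142, 143, 145, 144, 144, 144, 143, 141, 109, 34, 14, 10, 27, 91, 140, 146, 145, 144, 144, 144, 145, 144]
193 320.58076225045374 [145, 144, 142, 143, 144, 144, 145, 140, 110, 35, 19, 17, 31, 95, 140, 146, 143, 143, 145, 144, 144, 143]
196 320.3269230769231 [143, 141, 143, 146, 144, 143, 141, 132, 93, 45, 36, 38, 65, 113, 140, 143, 144, 143, 145, 145, 143, 144]
198 320.43703703703704 [144, 144, 144, 144, 143, 144, 142, 133, 101, 62, 56, 57, 72, 105, 131, 145, 143, 143, 145, 146, 145, 144]
200 320.67541766109787 [144, 143, 144, 145, 145, 142, 145, 133, 104, 64, 59, 64, 71, 96, 124, 142, 143, 144, 145, 143, 143, 144]
202 320.68095238095236 [144, 145, 144, 145, 143, 143, 143, 134, 102, 68, 59, 60, 73, 95, 124, 142, 142, 145, 143, 144, 143, 145]
```

View pics/s15c.png

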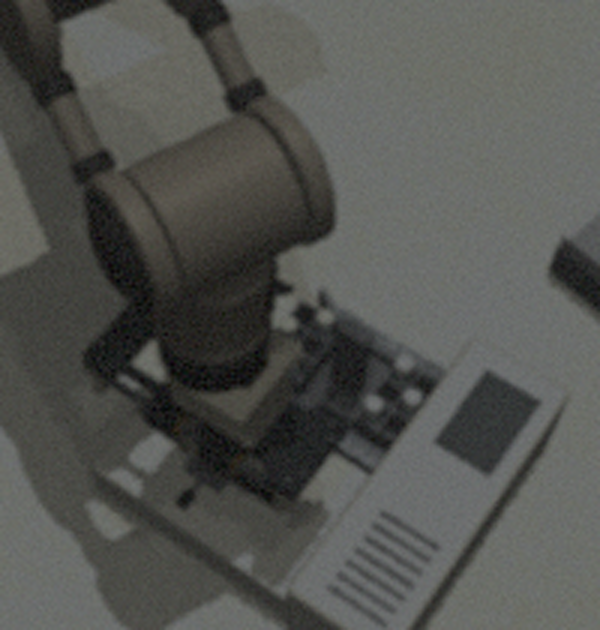

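View pics/t15.png

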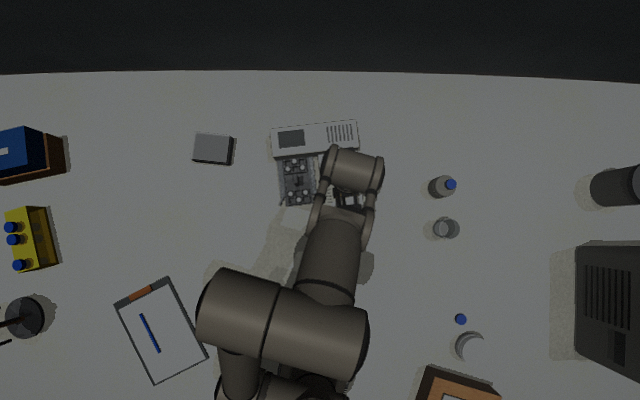

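The pointer tip is centred at column 320.6 and the slide's finger at 320.3–320.7, so they agree within about 0.2 mm. The rack is home with its vials standing, and the bystanders are at the same pixels as at the start. I'm handing in now.

```bash
python3 - <<'E'
from h import *
print(robot.hand_in())
E
```

```text
the job is handed in; nothing more can be done
None
```

The rack is home in the dock and the slide is held at the pointer. I handed in at about 17 s of the 58 s.

- **Rack:** I carried it upright by its handle, slid it in under the rails' lips and pushed until it stopped against the housing at about 12 N. After release, the wrist picture put its front edge within about 0.3 mm of the housing face. All six vials were standing in their cells.
- **Slide:** I gripped it only after the rack was home and pulled it out about 34.5 mm. It is still held in the gripper at 40 N. In the last wrist picture the foot's finger lined up with the pointer tip within about 0.2 mm, and the tool was steady.
- **Bystanders:** The bottle, beaker and tip box are at the same pixels in the top picture as at the start.

No check failed. My early estimates of the pull to the mark ranged from 34.5 to 37.6 mm, so I set the final position by comparing the finger and pointer directly. In the last pictures the arm hides parts of the rack, so the full vial count comes from the picture taken just after release.

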